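# Catch the thread, screw the walnut jar shut and put it away

## Task

The lid of the walnut jar that stands outside the wooden crate was only dropped on, and its thread has not caught. Without lifting it off, turn the lid backwards (anticlockwise) until it drops off the thread start, then screw it on clockwise until it is fully home. Then lift the jar upright by its lid and set it down gently in the empty place of the crate, leaving everything else where it stands.

Things in the scene. Friction and masses are not known exactly. Their poses are not given: they have to be found in the camera images.
- jar: clear round walnut jar standing free on the bench outside the crate: 84 mm diameter, 62 mm tall to the shoulder, which slopes in to a 48 mm neck from 80 mm up; rim 104 mm above the underside; 0.45 to 0.7 kg. Origin: centre of the underside, z up the axis. Once the lid is tight the jar turns along with it
- jar_mouth (a point): centre of that jar's mouth, level with the rim. The neck under it has a right-handed screw thread with four starts 90 degrees apart and 24 mm of travel a full turn: clockwise from above screws the lid down
- lid: round aluminium lid on that jar, 61 mm outside diameter, 26 mm tall, straight deep skirt, 30 g. Origin: centre of the skirt's lower edge, z up. Fully home, this is 81.5 mm above the jar's origin and the lid's x axis is parallel or square to the jar's x. It starts level on top of the thread, 7 to 9.5 mm too high, its x axis 29 to 61 degrees anticlockwise of the jar's
- lid_top (a point): centre of the lid's top. Turned anticlockwise the lid climbs 0.67 mm per 10 degrees; 85 to 90 degrees anticlockwise of the jar's x axis its four lugs leave the thread starts and it drops about 6 mm. Screwed clockwise from there it sinks 5 mm over 85 to 90 degrees, with up to 0.8 mm of play, then its top meets the rim and it tightens
- crate: low wooden crate fixed to the bench, 112 x 330 mm (x, y), walls 45 mm high and 6 mm thick, two dividers across y: three places 100 x 102 mm side by side along its y axis. Origin: centre of the underside; x and y along its sides
- crate_place (a point): centre of the floor of the crate's empty place, the one at the crate's -y end; 6 mm above the bench
- jar_b: a closed jar of the same kind, 107 mm tall over its lid, in the middle place of the crate: leave it. Origin: centre of the underside
- jar_c: a closed jar of the same kind in the +y end place of the crate: leave it. Origin: centre of the underside
- bowl: white bowl on the bench, 110 mm across, 50 mm tall: leave it. Origin: centre of the underside
- dredger: round steel sugar dredger on the bench, 66 mm diameter, 75 mm tall with a domed top: leave it. Origin: centre of the underside
- brush: flat pastry brush lying on the bench, about 210 mm long: leave it. Origin on its underside near the ferrule
- scraper: steel dough scraper lying on the bench, 100 x 130 mm, with a round wooden grip: leave it. Origin under the blade's middle
Not all that is in view belongs to the job. Several things have the shape of the lid; the one meant has the colours described above.

How it is judged (in metres and radians):
On the way, in this order (a step that is already met when the one before it is completed fails the run):
1. the lid has been turned back past the thread starts and has dropped, the jar standing on the bench (z of lid in the frame of jar between 0.0845 and 0.0888 m and angle between the x axis of lid and the x axis of jar, either way round above 1.22 rad and height (world z) of jar below 0.01 m), for 0.1 s.
2. the lid is screwed fully home, the jar still standing on the bench (z of lid in the frame of jar between 0.079 and 0.0827 m and (angle between the x axis of lid and the x axis of jar, either way round below 0.18 rad or angle between the x axis of lid and the x axis of jar, either way round above 1.39 rad) and height (world z) of jar below 0.01 m), for 0.1 s.
At the end, for the whole second after the job is handed in: the jar stands upright at rest on the floor of the crate's empty place (axis within 14 mm of its centre, within 4 mm of the floor, tilt under 0.05 rad) with its lid fully home (within 1.2 mm of seated, within 0.18 rad of the tight angle) (z of lid in the frame of jar between 0.079 and 0.0827 m and (angle between the x axis of lid and the x axis of jar, either way round below 0.18 rad or angle between the x axis of lid and the x axis of jar, either way round above 1.39 rad) and horizontal distance between jar and crate_place below 0.014 m and z of jar in the frame of crate_place below 0.004 m and angle between jar's own z axis and vertical below 0.05 rad and linear speed of each of jar, lid below 0.02 m/s); the robot touches nothing.
It fails at once if the lid is lifted off the jar (z of lid in the frame of jar above 0.098 m).
It fails at once if the jar is tipped (angle between jar's own z axis and vertical above 0.35 rad).
It fails at once if the jar is dropped into the crate instead of set down (horizontal distance between jar and crate_place below 0.05 m and z of jar in the frame of crate_place below 0.04 m and linear speed of jar above 0.45 m/s).
It fails at once if something else on the bench is shifted (distance of any of jar_b, jar_c, bowl, dredger, brush, scraper from where it was at the start of the episode above 0.03 m).
It also fails if it takes over 48 s, if anything falls off the work surface, if the arm or the gripper's body presses on something with over 40 N, if the wrist force passes 120 N, or if a joint passes its speed limit or range.

## Robot

A 6-joint arm with a two-finger parallel gripper is mounted at the origin on the work surface. World frame = base frame: x ahead of the robot, y to its left, z up, the work surface at z = 0. Lengths are in mm, angles in rad, forces in N, time in s.
With the tool pointing down it reaches from about 275 to 825 mm from the base axis. Payload 5.2 kg.
Tool frame: the origin (TCP) lies at the very end of the fingers, on their centre line; the grasp point (between the pads) lies 19 mm behind it; z points along the fingers, x is the direction in which the jaws open and shut, and the axes are right-handed (so a half turn about z gives the same grasp; the last joint's range is limited). The gripper opens to 93 mm and grips with 3 to 60 N. Pads are 15 mm wide; open, the fingers measure 128 mm over their backs; the gripper's body (75 mm by 188 mm) begins 65 mm behind the grasp point.
Start: joints at [0.993, 0.259, 1.535, -0, 1.348, -0.203], TCP at [201.326, 511.833, 218.653] pointing down, gripper open.
Joint ranges: [-3.14, 3.14], [-0.91, 2.08], [0.19, 2.58], [-1.22, 4.36], [0.22, 2.71], [-3.12, 3.12]. Speed limits (rad/s): [2.57, 2.57, 3.14, 3.14, 3.14, 3.14].

## Interface

Orientations are given as [roll, pitch, yaw] about the fixed x, y, z axes, in that order (R = Rz(yaw) Ry(pitch) Rx(roll)).
In Python, from cell import arm, viewer gives the robot as it stands.
- The arm moves only by the tool apply_moves, never from a script. Its arguments are lists of equal length, an entry for each row: "xyz": the shift along the tool's x, y, z in cm, a list of three; "turn": the turn, a rotation vector about the tool's x, y, z in degrees, a list of three. A call has 1 to 12 rows; each row is the pose to reach, as a shift and turn from the pose commanded when the call began, along the tool's axes at that moment; what a row does not reach only later rows make up. A row lasts 1/12 s, in which the tool goes at most 41.7 mm and 7.16 degrees, less where a joint would pass 70% of its speed; a pose out of reach is approached as far as the arm can. A call with a gripper value outside its range is refused whole. "claw" is the finger opening in cm, from 0 to 9.3, set as the call begins (left out, the last holds). The fingers move at their own pace and stop on an object; "grip_force" is the grip in N (left out, the last holds). Time passes only in rows, so rows that repeat a pose let the fingers close. It gives the time, the measured TCP pose, the force and the opening at its end, in the units of the state.
- arm.read_state(): the state, without advancing time (a new reading comes with each control period).
- viewer.get_image(name): name is "side" or "top" or "wrist"; returns (picture, depth): 480x640x3 uint8, blue, green, red; 480x640 float32, mm along the optical axis (not along the pixel's ray), 0 where there is no reading.
- viewer.calibration(name): a dict with "fx", "fy", "cx", "cy" (pixels), "R" (3x3) and "t" (3): a world point X has camera coordinates R X + t; the wrist camera has in their place "tool_from_camera" (4x4, takes a point from camera to tool coordinates, whose origin is the TCP and whose axes are the tool frame's). Camera axes: x right, y down, z forward; pixel columns grow to the right and rows downward; lengths in mm; the calibration is good to about 2 mm. A picture is of the moment at which its call begins: read the wrist's pose just before it. calibration takes no time and is no camera call.
- arm.job_done(): hands the job in, once; it reports no verdict.
The state is a dict: "time": time; "joint_pos": joint angles; "joint_vel": joint speeds; "joint_torque": joint torques, N m; "tcp_pos": TCP position; "tool_rot": TCP orientation; "wrist_force": force on the tool from outside, world axes, zero at the start; "moment": the same for the moment, N m; "finger_gap": finger opening in mm.
Only numpy, scipy, OpenCV 4.12 (cv2) and the standard library are available. Lean on these libraries where they do the work, as an engineer would, in place of code of your own. Each camera call takes 0.05 s, during which the arm holds its last target.

## Working session

There is one attempt and no reset: what is moved stays moved. The work goes in short steps, Python scripts to look and compute and a tool call to move; the robot and the scene stay as the last step left them, time stands still between calls to the robot, and variables do not carry over. Pictures are saved under pics/ and viewed, and the job is handed in when it is done.

Besides the shell and the picture viewer there is one more tool, called after "Call:" by a JSON object that holds its "fn" and its "kwargs", one argument or row to a line. apply_moves: Moves the arm, as the interface text tells. Its arguments: {"type":"object","properties":{"xyz":{"type":"array"},"turn":{"type":"array"},"claw":{"type":"number"},"grip_force":{"type":"number"}},"required":["xyz","turn"]}

```bash
ls; mkdir -p pics; python3 - <<'E'
from cell import arm, viewer
import cv2,numpy as np
print(arm.read_state())
for n in ("side","top"):
    im,d=viewer.get_image(n); cv2.imwrite(f"pics/{n}0.png",im); np.save(f"pics/{n}0.npy",d)
    print(n,viewer.calibration(n))
print(viewer.calibration("wrist"))
E
```

```text
pics
{'time': 0.0, 'joint_pos': array([ 9.93202801e-01,  2.59341076e-01,  1.53604512e+00,  2.80624689e-05,
        1.34803503e+00, -2.02831650e-01]), 'joint_vel': array([ 0.00090946,  0.00164836, -0.00112316,  0.00016017, -0.00089541,
        0.00108682]), 'joint_torque': array([-7.84842941e-04, -4.37295842e+01, -2.83993042e+01,  7.18245702e-02,
        4.13003017e-02, -1.52075172e-04]), 'tcp_pos': array([201.01129624, 511.37045669, 217.83400203]), 'tool_rot': array([-3.14119750e+00,  1.78558145e-03,  1.19602858e+00]), 'wrist_force': array([ 0.34013165, -0.73728765, -0.40680896]), 'moment': array([-0.03191758, -0.01823717,  0.0475139 ]), 'finger_gap': 93.18972897748111}
side {'fx': 445.22845026494394, 'fy': 445.22845026494394, 'cx': 318.4986175041301, 'cy': 239.72912310110942, 'R': array([[ 0.98742929, -0.15762882, -0.01168522],
       [-0.11665418, -0.67687487, -0.72679585],
       [ 0.10665454,  0.71902265, -0.68675414]]), 't': array([-509.28639381,  113.16820259, 1131.50389471])}
top {'fx': 545.4663597134828, 'fy': 545.4663597134828, 'cx': 324.6777469278518, 'cy': 244.48345860007674, 'R': array([[-0.0219207 , -0.99971269,  0.00969672],
       [-0.98587362,  0.0200043 , -0.16629202],
       [ 0.16605027, -0.01320498, -0.98602887]]), 't': array([   1.27652093,  516.21271515, 1216.21841404])}
{'fx': 353.86181085104585, 'fy': 353.86181085104585, 'cx': 321.1940305589426, 'cy': 238.31391499741073, 'tool_from_camera': array([[ 9.99999775e-01, -6.15460893e-04,  2.66844760e-04,
        -6.42805864e-02],
       [ 5.22444726e-04,  9.64059868e-01,  2.65684584e-01,
        -7.38498828e+01],
       [-4.20772795e-04, -2.65684384e-01,  9.64059973e-01,
        -1.66938476e+02],
       [ 0.00000000e+00,  0.00000000e+00,  0.00000000e+00,
         1.00000000e+00]])}
```

View pics/side0.png

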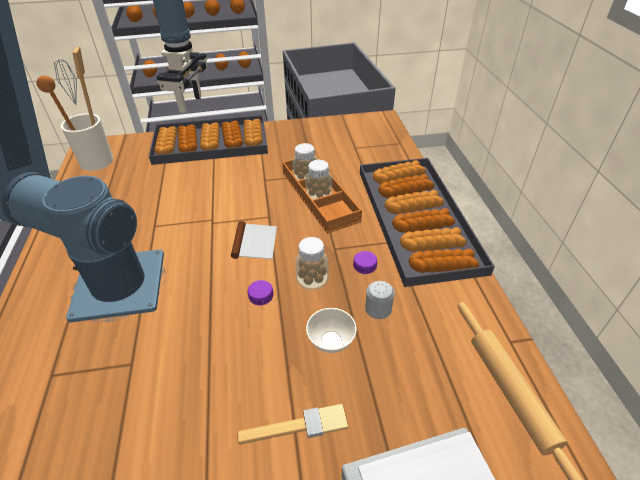

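View pics/top0.png

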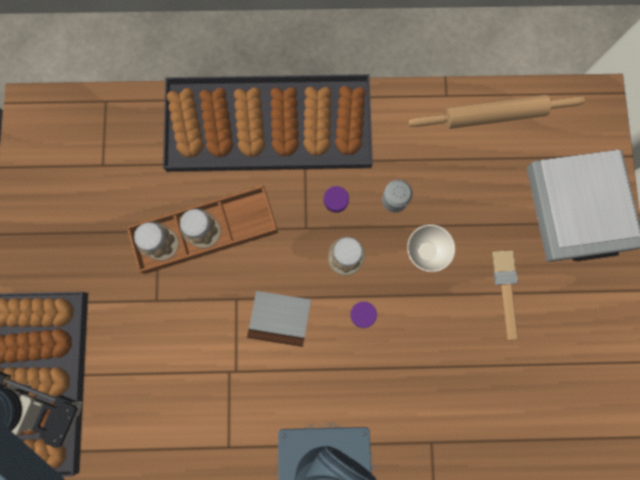

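Candidates for the lid, as top-view pixels:
- the silver lid on the free jar, (347,252)
- the silver lids on the crate jars, (194,222) and (150,237)
- the loose purple lids, (337,199) and (364,315)

I choose the silver lid on the jar standing free, outside the crate. The empty crate place is at top (248,215). Next I'll measure it and check it in a crop.

```bash
cat > h.py <<'E'
from cell import arm, viewer
import cv2,numpy as np
def world(n,d,us,vs):
    c=viewer.calibration(n); us=np.asarray(us,float); vs=np.asarray(vs,float)
    p=np.stack([(us-c['cx'])/c['fx']*d,(vs-c['cy'])/c['fy']*d,d],-1)
    return (p-np.array(c['t']))@np.array(c['R'])
def ray(n,u,v,z):
    c=viewer.calibration(n);R=np.array(c['R']);t=np.array(c['t'])
    o=-R.T@t; r=R.T@np.array([(u-c['cx'])/c['fx'],(v-c['cy'])/c['fy'],1]); return o+r*(z-o[2])/r[2]
def full(n,d):
    v,u=np.mgrid[:480,:640]; return world(n,d,u,v)
E
python3 - <<'E'
from h import *
for n,crops in (("top",[(347,252,60),(205,228,90)]),("side",[(311,262,50),(322,185,60)])):
    im=cv2.imread(f"pics/{n}0.png")
    o=[cv2.resize(im[v-r:v+r,u-r:u+r],(400,400),interpolation=cv2.INTER_CUBIC) for u,v,r in crops]
    cv2.imwrite(f"pics/crop_{n}.png",np.hstack(o))
for n,(u0,v0,r) in (("top",(347,252,26)),("side",(311,255,32))):
    d=np.load(f"pics/{n}0.npy"); P=full(n,d); m=np.zeros((480,640),bool); m[v0-r:v0+r,u0-r:u0+r]=1
    h=P[...,2]; m&=(h>105)&(h<130)&(d>0)
    q=P[m]; print(n,m.sum(),"z med",np.median(q[:,2]),np.percentile(q[:,2],[5,50,95]))
    zt=np.median(q[:,2]); mm=(m&(abs(h-zt)<4)).astype(np.uint8)
    c=max(cv2.findContours(mm,0,2)[0],key=cv2.contourArea); e=cv2.fitEllipse(c); print(e, ray(n,*e[0],zt), 'mean',P[mm>0].mean(0), np.ptp(P[mm>0],axis=0))
# crate
d=np.load("pics/top0.npy");P=full("top",d)
m=(P[...,2]>38)&(P[...,2]<52); m[:180]=0;m[285:]=0;m[:,:120]=0;m[:,285:]=0
q=P[m]; print("crate rim",m.sum(),cv2.minAreaRect(q[:,:2].astype(np.float32)))
cv2.imwrite("pics/cratemask.png",m.astype(np.uint8)*255)
for nm,(u,v,r,z0) in dict(jb=(194,222,25,90),jc=(150,237,25,90),dred=(397,195,25,30),bowl=(431,248,35,35),pur1=(337,199,20,12),pur2=(364,315,20,12)).items():
    m=np.zeros((480,640),bool); m[v-r:v+r,u-r:u+r]=1; m&=(P[...,2]>z0)&(d>0); q=P[m]; print(nm,q.mean(0),q[:,2].max(),np.ptp(q,axis=0))
E
```

```text
top 612 z med 116.02361883966839 [111.40076425 116.02361884 120.1876021 ]
((347.260986328125, 250.89764404296875), (26.0958194732666, 26.488359451293945), 126.99974822998047) [488.75668947 -57.33728256 116.02361884] mean [488.64876213 -57.29036776 116.05313007] [58.11219227 59.19057596  7.96921305]
side 422 z med 116.28839479537262 [107.82920004 116.2883948  119.03823338]
((310.98211669921875, 245.7231903076172), (17.75820541381836, 24.331823348999023), 86.95148468017578) [488.99169542 -62.99996002 116.2883948 ] mean [488.98500321 -63.00083635 116.52082708] [59.0755676  59.85494536  7.91279669]
crate rim 1319 ((561.1527099609375, 274.8673095703125), (113.86791229248047, 330.1718444824219), 16.405912399291992)
jb [557.52070076 275.29425874 111.8729724 ] 120.33403588880978 [61.9309767  60.84157125 30.07315867]
jc [529.8363251  373.56255825 111.48682092] 119.81462479746327 [59.80579427 62.18275895 29.51598458]
dred [ 625.84520945 -179.11262217   66.56558276] 79.42473904620604 [65.02106848 65.48247505 48.95328037]
bowl [ 508.95146895 -262.16890855   45.00671127] 56.22813697855648 [107.55952923 108.94287183  21.08672137]
pur1 [629.5053332  -38.70483198  25.08915394] 32.97155452613728 [60.86376248 59.95921292 20.84078508]
pur2 [355.38025329 -94.61731942  25.12680907] 32.03317184402425 [59.60447053 60.09863728 19.38070323]
```

View pics/crop_top.png

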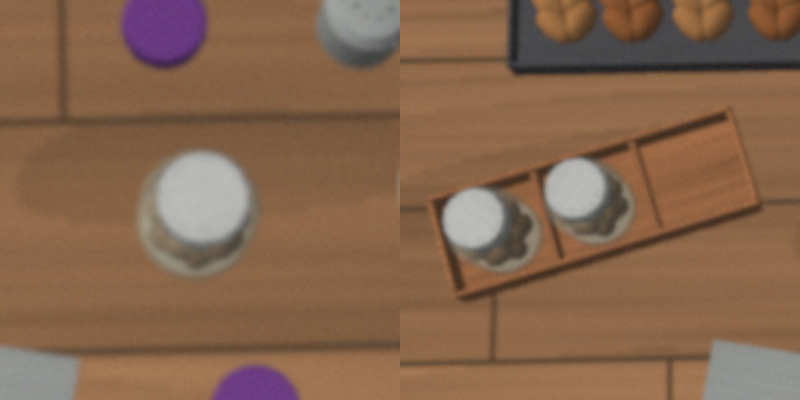

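View pics/crop_side.png

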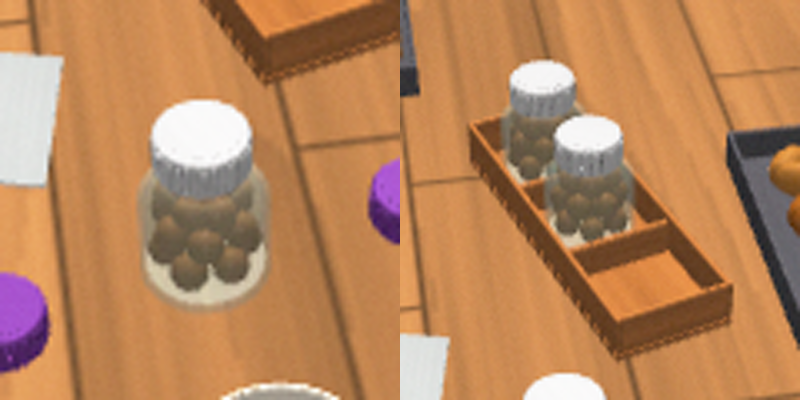

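View pics/cratemask.png

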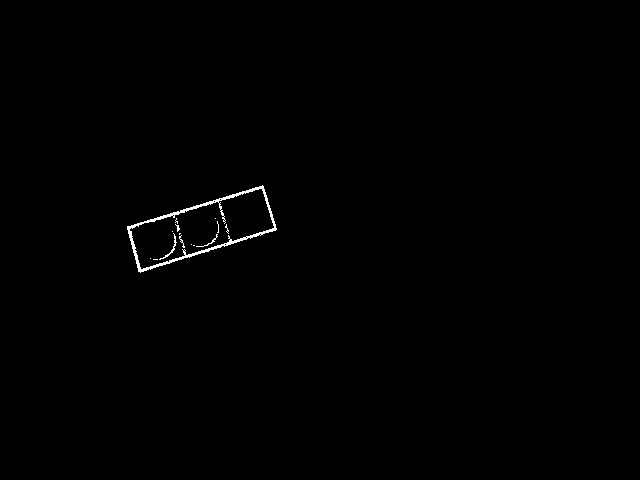

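The crop confirms it: the silver lid sits on the walnut-filled jar, top view (347,252), side view (311,246). Its top is at z≈116, or 8.5 mm above seated, which fits the description. The two views disagree by 5 mm in y, so I'll go and look with the wrist camera.

```bash
cat >> h.py <<'E'
from scipy.spatial.transform import Rotation as Ro
def plan(xyz,yawdeg):
    s=arm.read_state(); R=Ro.from_euler('xyz',s['tool_rot'])
    T=Ro.from_euler('xyz',[np.pi,0,np.radians(yawdeg)])
    print("tool",s['tcp_pos'].round(1),np.degrees(s['tool_rot']).round(2),'shift cm',(R.inv().apply(np.array(xyz)-s['tcp_pos'])/10).round(2),'turn deg',np.degrees((R.inv()*T).as_rotvec()).round(2))
E
python3 -c "
from h import *
plan([488.8,-60,230],0)"
```

```text
tool [201.  511.4 217.9] [-1.7998e+02  9.0000e-02  6.8530e+01] shift cm [-42.65  47.7   -1.16] turn deg [4.000e-02 9.000e-02 6.853e+01]
```

Call:
{"fn": "apply_moves", "kwargs": {
  "xyz": [
    [-42.65,47.7,-1.2],
    [-42.65,47.7,-1.2],
    [-42.65,47.7,-1.2],
    [-42.65,47.7,-1.2],
    [-42.65,47.7,-1.2],
    [-42.65,47.7,-1.2],
    [-42.65,47.7,-1.2],
    [-42.65,47.7,-1.2],
    [-42.65,47.7,-1.2],
    [-42.65,47.7,-1.2],
    [-42.65,47.7,-1.2],
    [-42.65,47.7,-1.2]
  ],
  "turn": [
    [0,0,68.5],
    [0,0,68.5],
    [0,0,68.5],
    [0,0,68.5],
    [0,0,68.5],
    [0,0,68.5],
    [0,0,68.5],
    [0,0,68.5],
    [0,0,68.5],
    [0,0,68.5],
    [0,0,68.5],
    [0,0,68.5]
  ]
}}

```text
time: 1.1
tcp_pos: [426.3, 63.3, 228.0]
tool_rot: [-3.141, 0.0, -0.0]
wrist_force: [0.4, 0.1, 0.4]
finger_gap: 93.4
```

```bash
python3 -c "
from h import *
plan([488.8,-60,230],0)"
```

```text
tool [426.3  63.3 228. ] [-1.7999e+02  0.0000e+00 -1.0000e-02] shift cm [ 6.25 12.33 -0.2 ] turn deg [-0.01  0.   -0.01]
```

Call:
{"fn": "apply_moves", "kwargs": {
  "xyz": [
    [6.25,12.3,0],
    [6.25,12.3,0],
    [6.25,12.3,0],
    [6.25,12.3,0],
    [6.25,12.3,0],
    [6.25,12.3,0]
  ],
  "turn": [
    [0,0,0],
    [0,0,0],
    [0,0,0],
    [0,0,0],
    [0,0,0],
    [0,0,0]
  ]
}}

```text
time: 1.6
tcp_pos: [488.2, -57.7, 227.3]
tool_rot: [-3.14, 0.002, -0.001]
wrist_force: [0.3, 0.7, -0.3]
finger_gap: 92.8
```

```bash
cat >> h.py <<'E'
def wpts(d,s):
    c=viewer.calibration("wrist"); v,u=np.mgrid[:480,:640]
    p=np.stack([(u-c['cx'])/c['fx']*d,(v-c['cy'])/c['fy']*d,d],-1)
    T=np.array(c['tool_from_camera']); p=p@T[:3,:3].T+T[:3,3]
    return p@Ro.from_euler('xyz',s['tool_rot']).as_matrix().T+s['tcp_pos']
def wshot(name):
    s=arm.read_state(); im,d=viewer.get_image("wrist"); cv2.imwrite(f"pics/{name}.png",im); np.save(f"pics/{name}.npy",d)
    return s,im,d,wpts(d,s)
E
python3 - <<'E'
from h import *
s,im,d,P=wshot("w1"); print(s['time'],s['tcp_pos'],s['tool_rot'],s['wrist_force'])
z=P[...,2]; m=(z>108)&(z<125)&(d>0)&(np.hypot(P[...,0]-489,P[...,1]+60)<45)
q=P[m]; print(m.sum(),np.percentile(q[:,2],[2,25,50,75,98]),cv2.minEnclosingCircle(q[abs(q[:,2]-np.median(q[:,2]))<2.5][:,:2].astype(np.float32)),np.median(q,axis=0))
cv2.imwrite("pics/w1m.png",(m*255).astype(np.uint8))
b=(abs(z)<15)&(d>0); print('bench z',np.median(z[b]))
E
```

```text
1.6 [488.18374422 -57.74376656 227.30318567] [-3.14043443e+00  1.87255365e-03 -1.45654620e-03] [ 0.25439373  0.70553863 -0.30376728]
4196 [112.57114285 116.92120956 117.48527713 118.01594293 119.0151634 ] ((488.01849365234375, -60.29391860961914), 30.030189514160156) [488.39665614 -58.13083192 117.48527713]
bench z 1.0763951874991875
```

View pics/w1.png

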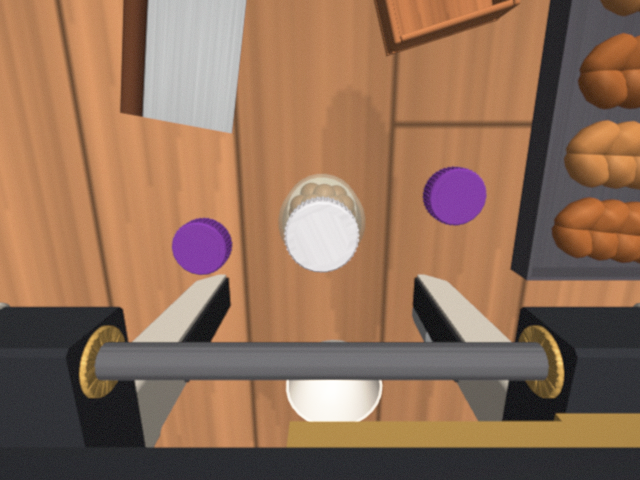

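The wrist view shows the silver lid at pixel (321,234). From depth it is centred at (488,-60) with its top at z≈116.4. I'll descend to just above it.

Call:
{"fn": "apply_moves", "kwargs": {
  "xyz": [
    [0,0,2],
    [0,0,5],
    [0,0,7.5],
    [0,0,9],
    [0,0,9],
    [0,0,9]
  ],
  "turn": [
    [0,0,0],
    [0,0,0],
    [0,0,0],
    [0,0,0],
    [0,0,0],
    [0,0,0]
  ]
}}

```text
time: 2.15
tcp_pos: [487.7, -55.9, 137.9]
tool_rot: [-3.141, 0.002, 0.003]
wrist_force: [-0.0, -0.2, 0.5]
finger_gap: 92.9
```

```bash
python3 - <<'E'
from h import *
plan([488.2,-60,88],0)
s,im,d,P=wshot("w2")
z=P[...,2]; m=(z>108)&(z<125)&(d>0)&(np.hypot(P[...,0]-489,P[...,1]+60)<45)
q=P[m]; print(m.sum(),np.percentile(q[:,2],[2,25,50,75,98]),cv2.minEnclosingCircle(q[abs(q[:,2]-np.median(q[:,2]))<2.5][:,:2].astype(np.float32)),np.median(q,axis=0))
b=(abs(z)<15)&(d>0); print('bench z',np.median(z[b]))
E
```

```text
tool [487.7 -55.9 137.9] [-1.7995e+02  9.0000e-02  1.5000e-01] shift cm [0.05 0.42 4.99] turn deg [-0.05  0.09  0.14]
8301 [112.03434458 116.95529517 117.48774481 117.94460783 118.85246934] ((487.91546630859375, -60.16846466064453), 30.123594284057617) [487.96592123 -57.16302865 117.48774481]
bench z 1.0595144430721177
```

View pics/w2.png

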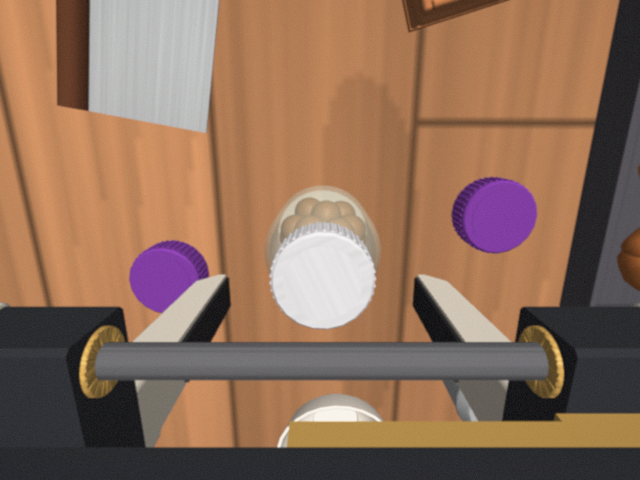

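The lid is visible, centred at (322,275), with its centre at (488,-60) again. Now I'll descend, centre on it and close gently.

Call:
{"fn": "apply_moves", "kwargs": {
  "xyz": [
    [0,0.4,2],
    [0,0.4,4],
    [0,0.4,5],
    [0,0.4,5],
    [0,0.4,5]
  ],
  "turn": [
    [0,0,0],
    [0,0,0],
    [0,0,0],
    [0,0,0],
    [0,0,0]
  ]
}}

```text
time: 2.62
tcp_pos: [489.0, -61.5, 88.8]
tool_rot: [3.142, -0.001, 0.001]
wrist_force: [0.2, -0.4, 0.4]
finger_gap: 92.8
```

Call:
{"fn": "apply_moves", "kwargs": {
  "xyz": [
    [0,0,0],
    [0,0,0],
    [0,0,0],
    [0,0,0],
    [0,0,0],
    [0,0,0]
  ],
  "turn": [
    [0,0,0],
    [0,0,0],
    [0,0,0],
    [0,0,0],
    [0,0,0],
    [0,0,0]
  ],
  "claw": 5.6,
  "grip_force": 6
}}

```text
time: 3.12
tcp_pos: [488.9, -61.7, 88.3]
tool_rot: [3.141, -0.0, 0.0]
wrist_force: [-0.0, -0.0, 1.7]
finger_gap: 61.2
```

Call:
{"fn": "apply_moves", "kwargs": {
  "xyz": [
    [0,0,-0.02],
    [0,0,-0.05],
    [0,0,-0.08],
    [0,0,-0.1],
    [0,0,-0.12],
    [0,0,-0.15],
    [0,0,-0.15]
  ],
  "turn": [
    [0,0,-4],
    [0,0,-8],
    [0,0,-12],
    [0,0,-16],
    [0,0,-20],
    [0,0,-24],
    [0,0,-24]
  ]
}}

```text
time: 3.7
tcp_pos: [488.9, -61.7, 89.8]
tool_rot: [3.141, -0.0, 0.422]
wrist_force: [-0.1, -0.4, 1.5]
finger_gap: 60.7
```

```bash
cat >> h.py <<'E'
def look(name):
    s,im,d,P=wshot(name); print(round(s['time'],2),s['tcp_pos'].round(1),np.degrees(s['tool_rot']).round(1),s['wrist_force'].round(1),s['moment'].round(2),s['finger_gap'].round(1))
    z=P[...,2]; r=np.hypot(P[...,0]-488.3,P[...,1]+60.3)
    m=(z>100)&(z<128)&(d>0)&(r<24)
    b=(abs(z)<15)&(d>0); print('lid top-bench',np.median(z[m])-np.median(z[b]),m.sum(),np.median(z[b]))
E
python3 -c "
from h import *
look('w3')"
```

```text
Traceback (most recent call last):
  File "h.py", line 26, in look
    s,im,d,P=wshot(name); print(round(s['time'],2),s['tcp_pos'].round(1),np.degrees(s['tool_rot']).round(1),s['wrist_force'].round(1),s['moment'].round(2),s['finger_gap'].round(1))
                                                                                                                                                           ^^^^^^^^^^^^^^^^^^^^^
AttributeError: 'float' object has no attribute 'round'
```

View pics/w3.png

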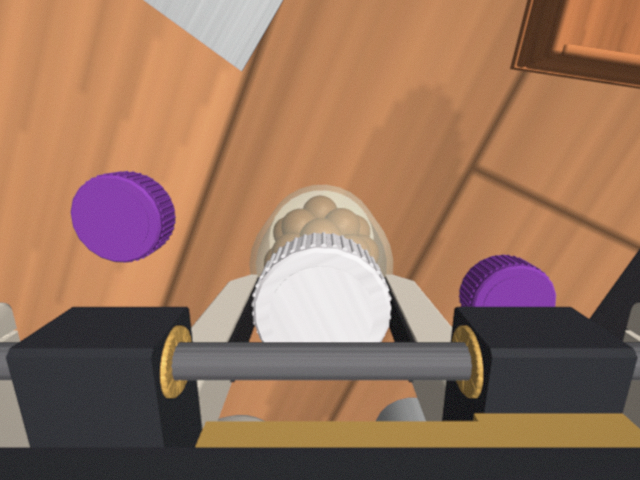

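The lid's brushed texture stayed fixed to the gripper while the walnuts changed relative to it, so the lid turned and the jar stayed put.

```bash
sed -i "s/s\['finger_gap'\].round(1)/round(float(s['finger_gap']),1)/" h.py; python3 - <<'E'
from h import *
look('w3b')
c=np.load("pics/w2.npy")
E
```

```text
3.75 [488.9 -61.7  89.8] [180.  -0.  24.] [ 0.1 -0.8  1.6] [-0.03  0.05  0.03] 61.0
lid top-bench 118.12624015039455 7438 0.9808540525517344
```

Lid top rose 1.7 mm over 24°, as the thread should give. I'll turn a bit more, then release to let it drop.

Call:
{"fn": "apply_moves", "kwargs": {
  "xyz": [
    [0,0,-0.02],
    [0,0,-0.04],
    [0,0,-0.04]
  ],
  "turn": [
    [0,0,-4],
    [0,0,-8],
    [0,0,-8]
  ]
}}

```text
time: 4.05
tcp_pos: [488.5, -61.6, 89.8]
tool_rot: [-3.141, 0.0, 0.56]
wrist_force: [-0.0, -0.9, -0.4]
finger_gap: 60.9
```

Call:
{"fn": "apply_moves", "kwargs": {
  "xyz": [
    [0,0,0],
    [0,0,0],
    [0,0,0]
  ],
  "turn": [
    [0,0,0],
    [0,0,0],
    [0,0,0]
  ],
  "claw": 6.8
}}

```text
time: 4.3
tcp_pos: [488.6, -61.6, 89.8]
tool_rot: [-3.141, 0.0, 0.557]
wrist_force: [-0.1, -0.7, -0.6]
finger_gap: 67.9
```

```bash
python3 -c "
from h import *
look('w4')"
```

```text
4.3 [488.6 -61.6  89.8] [-180.     0.    31.9] [-0.1 -0.7 -0.6] [-0.04 -0.   -0.01] 67.9
lid top-bench 112.91155901815429 7469 0.9585929430273552
```

View pics/w4.png

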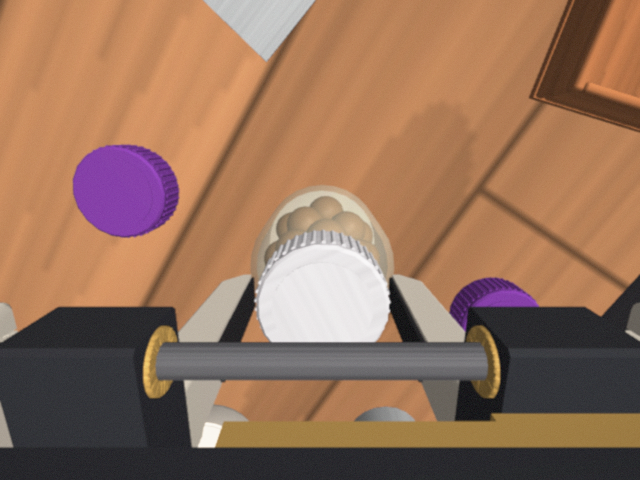

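The lid dropped from 118.1 to 112.9, putting its origin at ≈86.9 mm, inside the step-1 window. I'll lower 3 mm, regrip and screw clockwise, sinking about 0.59 mm per 10°.

Call:
{"fn": "apply_moves", "kwargs": {
  "xyz": [
    [0,0,0.15],
    [0,0,0.3],
    [0,0,0.3]
  ],
  "turn": [
    [0,0,0],
    [0,0,0],
    [0,0,0]
  ]
}}

```text
time: 4.6
tcp_pos: [488.4, -61.6, 86.6]
tool_rot: [-3.141, 0.0, 0.559]
wrist_force: [0.4, -0.4, -0.0]
finger_gap: 67.9
```

Call:
{"fn": "apply_moves", "kwargs": {
  "xyz": [
    [0,0,0],
    [0,0,0],
    [0,0,0],
    [0,0,0],
    [0,0,0]
  ],
  "turn": [
    [0,0,0],
    [0,0,0],
    [0,0,0],
    [0,0,0],
    [0,0,0]
  ],
  "claw": 5.6,
  "grip_force": 8
}}

```text
time: 5.02
tcp_pos: [488.7, -61.6, 86.9]
tool_rot: [-3.142, 0.0, 0.559]
wrist_force: [0.5, 0.7, -0.9]
finger_gap: 61.0
```

Call:
{"fn": "apply_moves", "kwargs": {
  "xyz": [
    [0,0,0.03],
    [0,0,0.06],
    [0,0,0.09],
    [0,0,0.12],
    [0,0,0.15],
    [0,0,0.18],
    [0,0,0.21],
    [0,0,0.24],
    [0,0,0.27],
    [0,0,0.3],
    [0,0,0.3]
  ],
  "turn": [
    [0,0,5],
    [0,0,10],
    [0,0,15],
    [0,0,20],
    [0,0,25],
    [0,0,30],
    [0,0,35],
    [0,0,40],
    [0,0,45],
    [0,0,50],
    [0,0,50]
  ]
}}

```text
time: 5.93
tcp_pos: [488.4, -61.6, 83.8]
tool_rot: [3.142, 0.001, -0.317]
wrist_force: [-0.9, 0.9, -0.2]
finger_gap: 61.1
```

```bash
python3 -c "
from h import *
look('w5')"
```

```text
5.93 [488.4 -61.6  83.8] [180.    0.  -18.2] [-0.9  0.9 -0.2] [ 0.02  0.19 -0.03] 61.1
lid top-bench 109.76860193409722 7439 1.0682214704922615
```

View pics/w5.png

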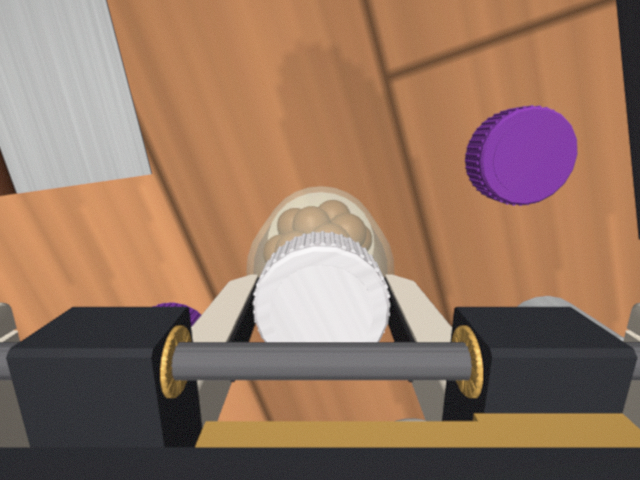

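The lid follows, its top now at 109.8. I'll continue to seated and tighten.

Call:
{"fn": "apply_moves", "kwargs": {
  "xyz": [
    [0,0,0.03],
    [0,0,0.06],
    [0,0,0.09],
    [0,0,0.12],
    [0,0,0.15],
    [0,0,0.18],
    [0,0,0.21],
    [0,0,0.23],
    [0,0,0.23]
  ],
  "turn": [
    [0,0,5],
    [0,0,10],
    [0,0,15],
    [0,0,20],
    [0,0,25],
    [0,0,30],
    [0,0,35],
    [0,0,39],
    [0,0,39]
  ]
}}

```text
time: 6.73
tcp_pos: [488.1, -61.2, 81.7]
tool_rot: [3.141, 0.001, -0.994]
wrist_force: [-1.7, 1.3, 2.8]
finger_gap: 61.0
```

```bash
python3 -c "
from h import *
look('w6')"
```

```text
6.73 [488.1 -61.2  81.7] [ 1.8e+02  1.0e-01 -5.7e+01] [-1.7  1.3  2.8] [ 0.26  0.53 -0.06] 61.0
lid top-bench 107.70216565400001 7353 0.979107163636499
```

View pics/w6.png

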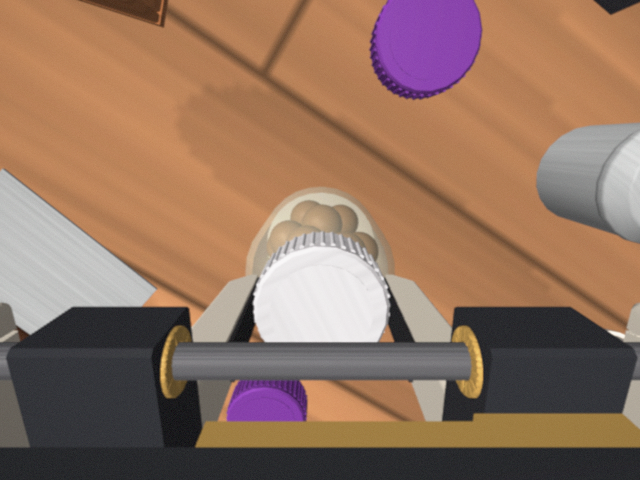

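Top is at 107.7 against 107.5 when home. I'll turn about 20° more with a firmer grip; the walnuts should then turn along with the lid.

Call:
{"fn": "apply_moves", "kwargs": {
  "xyz": [
    [0,0,0],
    [0,0,0],
    [0,0,0],
    [0,0,0],
    [0,0,0],
    [0,0,0],
    [0,0,0],
    [0,0,0]
  ],
  "turn": [
    [0,0,0],
    [0,0,0],
    [0,0,4],
    [0,0,8],
    [0,0,12],
    [0,0,16],
    [0,0,20],
    [0,0,20]
  ],
  "grip_force": 25
}}

```text
time: 7.45
tcp_pos: [489.4, -62.0, 81.7]
tool_rot: [-3.14, -0.001, -1.344]
wrist_force: [0.2, -0.3, -1.1]
finger_gap: 60.5
```

```bash
python3 -c "
from h import *
look('w7')
a=[cv2.imread(f'pics/{n}.png')[170:360,220:420] for n in ('w5','w6','w7')]
cv2.imwrite('pics/cmp7.png',np.hstack(a))"
```

```text
7.45 [489.4 -62.   81.7] [-1.799e+02 -1.000e-01 -7.700e+01] [ 0.2 -0.3 -1.1] [-0.13  0.19 -0.05] 60.5
lid top-bench 107.73029743060434 7076 1.002200125912708
```

View pics/cmp7.png

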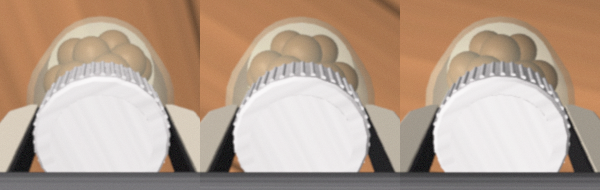

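In the last 20° the walnuts stayed put relative to the lid, so the jar turned along: it is tight, with the top at 107.7. Now grip firmly and lift.

Call:
{"fn": "apply_moves", "kwargs": {
  "xyz": [
    [0,0,0],
    [0,0,0],
    [0,0,0],
    [0,0,-0.5],
    [0,0,-1.5],
    [0,0,-3],
    [0,0,-4.5],
    [0,0,-6],
    [0,0,-7.5],
    [0,0,-8.5],
    [0,0,-9]
  ],
  "turn": [
    [0,0,0],
    [0,0,0],
    [0,0,0],
    [0,0,0],
    [0,0,0],
    [0,0,0],
    [0,0,0],
    [0,0,0],
    [0,0,0],
    [0,0,0],
    [0,0,0]
  ],
  "grip_force": 45
}}

```text
time: 8.42
tcp_pos: [488.9, -61.6, 173.1]
tool_rot: [-3.14, -0.001, -1.343]
wrist_force: [0.6, -0.0, -7.6]
finger_gap: 60.4
```

```bash
python3 - <<'E'
from h import *
plan([591.7,171.3,172],16.4)
plan([560,100,172],16.4)
im,d=viewer.get_image("side"); cv2.imwrite("pics/side1.png",im[100:340,200:480])
E
```

```text
tool [488.9 -61.6 173.1] [-1.7993e+02 -4.0000e-02 -7.6950e+01] shift cm [-20.37 -15.27   0.12] turn deg [-2.000e-02 -9.000e-02 -9.335e+01]
tool [488.9 -61.6 173.1] [-1.7993e+02 -4.0000e-02 -7.6950e+01] shift cm [-14.14 -10.57   0.12] turn deg [-2.000e-02 -9.000e-02 -9.335e+01]
```

View pics/side1.png

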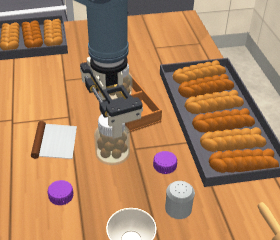

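The jar is lifted and looks upright, lid on, at about (112,140) in the crop. I'll move it beside the empty place and turn so that the wrist camera sees the crate.

Call:
{"fn": "apply_moves", "kwargs": {
  "xyz": [
    [-0.5,-0.4,0],
    [-1.5,-1.1,0],
    [-3,-2.2,0],
    [-4.5,-3.4,0],
    [-6,-4.5,0],
    [-7.5,-5.6,0],
    [-9,-6.7,0],
    [-10.5,-7.8,0],
    [-12,-9,0],
    [-13,-9.7,0],
    [-13.8,-10.3,0],
    [-14.1,-10.6,0]
  ],
  "turn": [
    [0,0,-2],
    [0,0,-7],
    [0,0,-13],
    [0,0,-19],
    [0,0,-25],
    [0,0,-31],
    [0,0,-37],
    [0,0,-43],
    [0,0,-49],
    [0,0,-55],
    [0,0,-60],
    [0,0,-63]
  ]
}}

```text
time: 9.47
tcp_pos: [559.6, 101.8, 169.8]
tool_rot: [-3.141, 0.003, -0.236]
wrist_force: [0.2, -0.5, -7.0]
finger_gap: 60.6
```

Call:
{"fn": "apply_moves", "kwargs": {
  "xyz": [
    [0,0,0],
    [0,0,0],
    [0,0,0],
    [0,0,0],
    [0,0,0],
    [0,0,0],
    [0,0,0],
    [0,0,0]
  ],
  "turn": [
    [0,0,-3],
    [0,0,-8],
    [0,0,-13],
    [0,0,-18],
    [0,0,-23],
    [0,0,-28],
    [0,0,-30],
    [0,0,-30]
  ]
}}

```text
time: 10.13
tcp_pos: [559.3, 100.1, 170.0]
tool_rot: [-3.14, 0.003, 0.283]
wrist_force: [1.0, -0.2, -6.6]
finger_gap: 60.6
```

```bash
python3 - <<'E'
from h import *
s,im,d,P=wshot('w8'); print(s['time'],s['tcp_pos'],np.degrees(s['tool_rot']),s['wrist_force'],s['finger_gap'])
z=P[...,2]
m=(z>40)&(z<53)&(d>0)&(np.hypot(P[...,0]-592,P[...,1]-171)<110)
cv2.imwrite("pics/w8m.png",(m*255).astype(np.uint8))
E
```

```text
10.1333 [559.25117976 100.12768782 169.98339284] [-1.79934070e+02  1.67191000e-01  1.61915272e+01] [ 1.01986455 -0.15880188 -6.58365655] 60.600874265568144
```

View pics/w8.png

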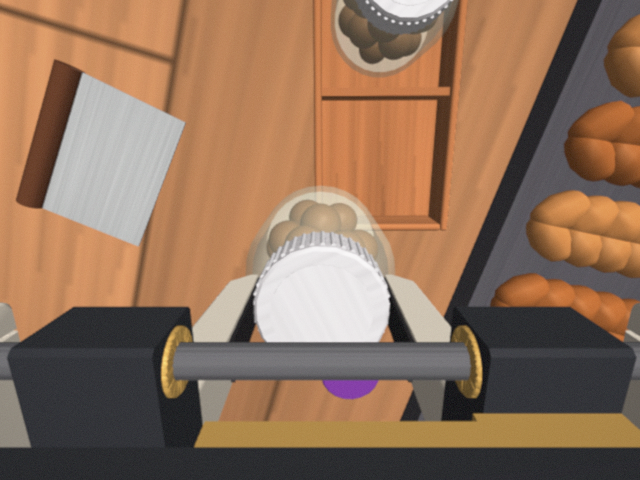

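View pics/w8m.png

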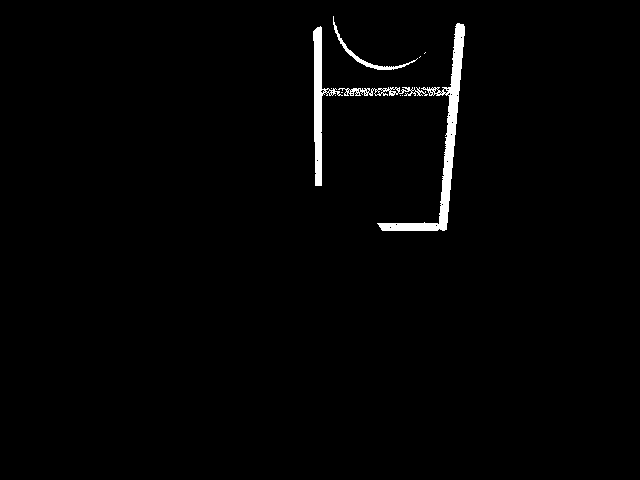

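The empty place spans about (320..448, 95..225) in the wrist view. I'll fit its four walls from the depth.

```bash
python3 - <<'E'
from h import *
s=arm.read_state(); d=np.load('pics/w8.npy'); P=wpts(d,s); z=P[...,2]
v,u=np.mgrid[:480,:640]
m=(z>40)&(z<53)&(d>0)&(v<235)
def line(mm):
    q=P[mm&m][:,:2].astype(np.float32); vx,vy,x,y=cv2.fitLine(q,cv2.DIST_HUBER,0,.01,.01).ravel(); 
    return np.array([x,y]),np.array([vx,vy])*np.sign(vy if abs(vy)>abs(vx) else vx),np.median(P[mm&m][:,2])
L=line((u>310)&(u<325)&(v>100)); R=line((u>438)&(u<466)&(v>30)&(v<220)); F=line((v>220)&(u>385)&(u<436)); D=line((v>84)&(v<98)&(u>328)&(u<444))
for l in (L,R,F,D): print(l[0],np.degrees(np.arctan2(l[1][1],l[1][0])),l[2])
def X(a,b):
    t=np.linalg.solve(np.c_[a[1],-b[1]],b[0]-a[0]); return a[0]+t[0]*a[1]
C=[X(L,F),X(R,F),X(R,D),X(L,D)]; C=np.array(C); print(C, [np.linalg.norm(C[i]-C[i-1]) for i in range(4)],'centre',C.mean(0))
f=(u>340)&(u<430)&(v>110)&(v<180); print('floor z',np.median(z[f]))
E
```

```text
[536.3423  169.07367] 105.94352 45.801681521990275
[632.8362  211.05766] 106.44126 45.47855229369321
[630.48914 124.94319] 16.145733 45.64578554921759
[577.42706 221.1154 ] 16.085701 40.59220012542232
[[555.178   103.1406 ]
 [656.0636  132.347  ]
 [625.7556  235.05165]
 [525.7336  206.20882]] [np.float32(107.19155), np.float32(105.0282), np.float32(107.08324), np.float32(104.097626)] centre [590.6827  169.18701]
floor z 7.15583629689948
```

```bash
python3 - <<'E'
from h import *
s=arm.read_state(); d=np.load('pics/w8.npy'); P=wpts(d,s); z=P[...,2]
t=s['tcp_pos']; m=(d>0)&(np.hypot(P[...,0]-t[0],P[...,1]-t[1])<33)&(z>170)&(z<215)
zt=np.median(z[m]); q=P[m&(abs(z-zt)<2)]; 
# jar shape from visible far arc (rod hides part of the lid): circle through lid edge
c,r=cv2.minEnclosingCircle(q[:,:2].astype(np.float32)); print(zt-t[2],c,r,t)
plan([590.7,169.5,170],16.2)
E
```

```text
26.774011318700076 (558.6143798828125, 102.7065200805664) 32.35529708862305 [559.34750938 100.08072357 170.15880961]
tool [559.3 100.1 170.2] [-1.7994e+02  1.5000e-01  1.6050e+01] shift cm [ 4.93 -5.8   0.01] turn deg [-0.06  0.15 -0.15]
```

Call:
{"fn": "apply_moves", "kwargs": {
  "xyz": [
    [0.5,-0.6,0],
    [1.5,-1.7,0],
    [2.5,-2.9,0],
    [3.5,-4,0],
    [4.5,-5.1,0],
    [4.9,-5.65,0],
    [4.9,-5.65,0],
    [4.9,-5.65,0],
    [4.9,-5.65,0]
  ],
  "turn": [
    [0,0,0],
    [0,0,0],
    [0,0,0],
    [0,0,0],
    [0,0,0],
    [0,0,0],
    [0,0,0],
    [0,0,0],
    [0,0,0]
  ]
}}

```text
time: 10.93
tcp_pos: [591.3, 167.3, 171.4]
tool_rot: [3.141, 0.001, 0.28]
wrist_force: [-0.0, -0.3, -6.8]
finger_gap: 60.6
```

```bash
python3 - <<'E'
from h import *
plan([590.7,169.5,88],16.2)
for n in ("top","side"):
    im,d=viewer.get_image(n); np.save(f"pics/{n}2.npy",d); cv2.imwrite(f"pics/{n}2.png",cv2.resize(im[150:290,110:310] if n=="top" else im[120:260,240:440],(800,560)))
E
```

```text
tool [591.3 167.3 171.4] [1.7998e+02 6.0000e-02 1.6050e+01] shift cm [ 0.01 -0.23  8.34] turn deg [ 0.02  0.06 -0.15]
```

View pics/side2.png

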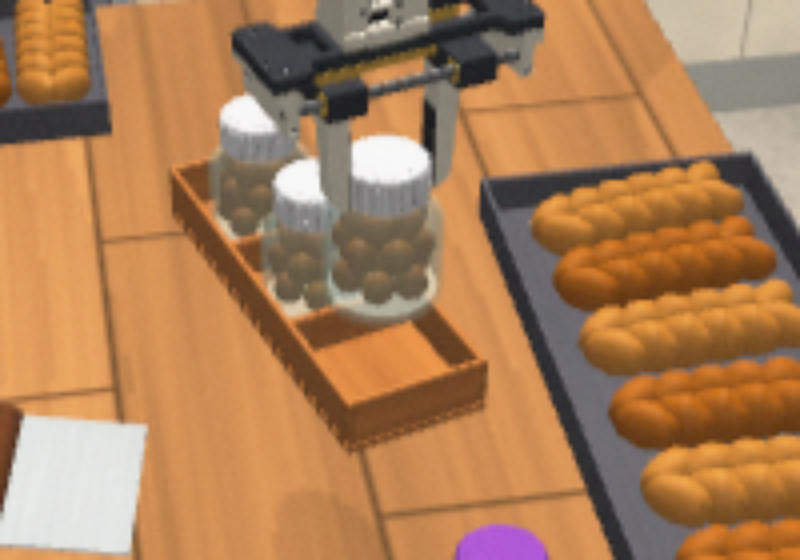

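The jar hangs upright above the empty place with its lid at side-crop (390,175). TCP plus the grasp offset puts the jar's axis about 1 mm from the centre. I'll lower it.

Call:
{"fn": "apply_moves", "kwargs": {
  "xyz": [
    [0,0,0.5],
    [0,0,1.5],
    [0,0,2.5],
    [0,0,3.5],
    [0,0,4.5],
    [0,0,5.5],
    [0,0,6.5],
    [0,0,7.2],
    [0,0,7.6],
    [0,0,7.8],
    [0,0,7.8]
  ],
  "turn": [
    [0,0,0],
    [0,0,0],
    [0,0,0],
    [0,0,0],
    [0,0,0],
    [0,0,0],
    [0,0,0],
    [0,0,0],
    [0,0,0],
    [0,0,0],
    [0,0,0]
  ]
}}

```text
time: 11.95
tcp_pos: [591.6, 167.5, 93.2]
tool_rot: [-3.141, 0.0, 0.28]
wrist_force: [-0.3, -0.2, -7.2]
finger_gap: 60.4
```

```bash
python3 - <<'E'
from h import *
plan([590.7,169.5,88],16.2)
s,im,d,P=wshot('w9')
E
```

```text
tool [591.6 167.5  93.2] [-1.7999e+02  3.0000e-02  1.6030e+01] shift cm [-0.03 -0.22  0.52] turn deg [-0.01  0.03 -0.17]
```

View pics/w9.png

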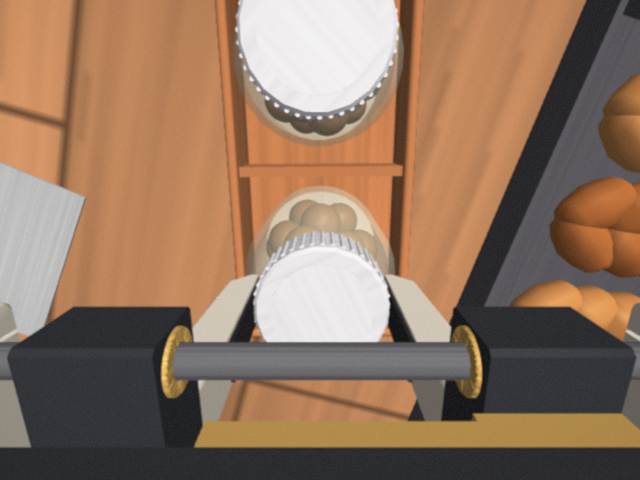

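The jar is inside the walls and clear of the divider (row 170) and both sides, centred near column 320. About 5.5 mm left, so I'll lower it slowly.

Call:
{"fn": "apply_moves", "kwargs": {
  "xyz": [
    [0,0,0.1],
    [0,0,0.2],
    [0,0,0.3],
    [0,0,0.4],
    [0,0,0.45],
    [0,0,0.5],
    [0,0,0.53],
    [0,0,0.53]
  ],
  "turn": [
    [0,0,0],
    [0,0,0],
    [0,0,0],
    [0,0,0],
    [0,0,0],
    [0,0,0],
    [0,0,0],
    [0,0,0]
  ]
}}

```text
time: 12.67
tcp_pos: [591.6, 167.4, 88.3]
tool_rot: [-3.142, 0.0, 0.28]
wrist_force: [-0.5, 0.8, -7.2]
finger_gap: 60.2
```

Call:
{"fn": "apply_moves", "kwargs": {
  "xyz": [
    [0,0,0.03],
    [0,0,0.06],
    [0,0,0.09],
    [0,0,0.09]
  ],
  "turn": [
    [0,0,0],
    [0,0,0],
    [0,0,0],
    [0,0,0]
  ]
}}

```text
time: 13.0
tcp_pos: [591.8, 167.6, 87.9]
tool_rot: [-3.141, -0.0, 0.28]
wrist_force: [-0.8, 1.3, -4.4]
finger_gap: 60.6
```

Contact: the load is falling. A little further down, then release.

Call:
{"fn": "apply_moves", "kwargs": {
  "xyz": [
    [0,0,0.03],
    [0,0,0.06],
    [0,0,0.06]
  ],
  "turn": [
    [0,0,0],
    [0,0,0],
    [0,0,0]
  ]
}}

```text
time: 13.25
tcp_pos: [591.7, 167.8, 87.7]
tool_rot: [-3.141, -0.001, 0.28]
wrist_force: [-4.2, 1.7, 3.3]
finger_gap: 60.4
```

Call:
{"fn": "apply_moves", "kwargs": {
  "xyz": [
    [0,0,0],
    [0,0,0],
    [0,0,0],
    [0,0,0],
    [0,0,0],
    [0,0,0]
  ],
  "turn": [
    [0,0,0],
    [0,0,0],
    [0,0,0],
    [0,0,0],
    [0,0,0],
    [0,0,0]
  ],
  "claw": 8.0
}}

```text
time: 13.75
tcp_pos: [591.9, 167.3, 86.8]
tool_rot: [3.141, -0.0, 0.28]
wrist_force: [-0.1, 0.1, -0.4]
finger_gap: 80.1
```

Call:
{"fn": "apply_moves", "kwargs": {
  "xyz": [
    [0,0,-0.5],
    [0,0,-2],
    [0,0,-4],
    [0,0,-6],
    [0,0,-8],
    [0,0,-9],
    [0,0,-9]
  ],
  "turn": [
    [0,0,0],
    [0,0,0],
    [0,0,0],
    [0,0,0],
    [0,0,0],
    [0,0,0],
    [0,0,0]
  ]
}}

```text
time: 14.33
tcp_pos: [593.4, 167.7, 180.0]
tool_rot: [3.141, -0.006, 0.28]
wrist_force: [0.7, -0.0, 0.1]
finger_gap: 80.1
```

```bash
python3 - <<'E'
from h import *
s,im,d,P=wshot('w10'); print(s['tcp_pos'],s['wrist_force'],s['finger_gap'])
z=P[...,2]
for c in ((590.7,169.2),(561,275)):
    m=(d>0)&(np.hypot(P[...,0]-c[0],P[...,1]-c[1])<45)&(z>105)&(z<125); q=P[m]; zt=np.median(q[:,2]); q=q[abs(q[:,2]-zt)<2.5]
    A=np.c_[q[:,:2],np.ones(len(q))]; k=np.linalg.lstsq(A,q[:,2],rcond=None)[0]
    print(zt,cv2.minEnclosingCircle(q[:,:2].astype(np.float32)),k[:2])
im,d=viewer.get_image("side"); cv2.imwrite("pics/side3.png",cv2.resize(im[120:260,240:440],(800,560)))
E
```

```text
[593.39129332 167.65342601 179.95393974] [ 0.67127026 -0.03539368  0.11369046] 80.0688420932023
114.54160222164745 ((591.3037719726562, 169.27748107910156), 30.068132400512695) [ 0.00219555 -0.00497293]
114.59958159446965 ((558.9279174804688, 275.0060729980469), 30.428646087646484) [0.00042439 0.00113273]
```

View pics/w10.png

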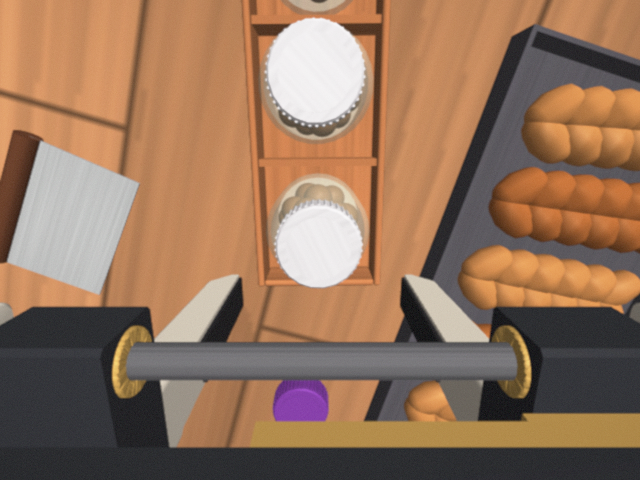

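View pics/side3.png

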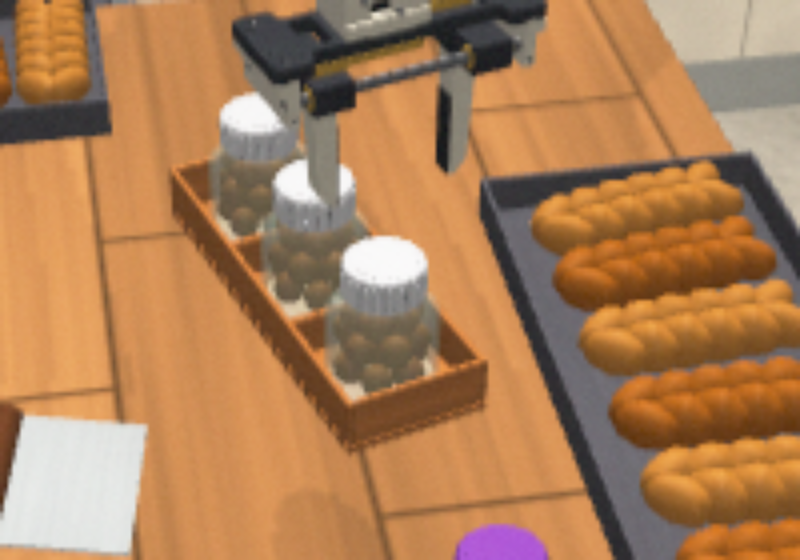

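The jar stands level in the empty place. Its lid top is at the same height as the neighbouring jar's, its centre is less than 1 mm from the place's centre, and the gripper is clear.

```bash
python3 -c "
from h import *
arm.job_done(); print(arm.read_state()['time'])"
```

```text
the job is handed in; nothing more can be done
the job is handed in; nothing more can be done
```

The job is done and handed in at about 14.5 s, well under the 48 s limit; the hand-in reports no verdict.

**What I did:**
- I turned the lid 32° anticlockwise. Its top rose from 116.4 to 118.1 mm, then dropped to 112.9 mm.
- I screwed it 89° clockwise until its top was at 107.7 mm, against 107.5 mm fully home.
- I turned 20° more with a firmer grip, and the jar turned along with it, so the lid was tight.
- I lifted the jar by its lid and set it down gently in the crate's empty place.

**Last checks:**
- **Lid:** its top is level with jar_b's, at 114.5 and 114.6 mm, so it is still fully home.
- **Position:** the lid centre is about 0.6 mm from the measured centre of the place.
- **Tilt:** the lid-top slope is about 0.005 rad, against a limit of 0.05.
- **Gripper:** it is raised about 9 cm and touches nothing.

**Disagreements:** the fixed cameras first placed the lid 5.7 mm apart in y, so I used the wrist camera, which fell between them. Wrist-camera depths read about 1 mm high on the bench and the crate floor. I allowed for that in the lid heights measured on the bench.

**Not checked:** I did not re-measure the other items on the bench after the move. I saw no contact with them in any picture or force reading.

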